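Lid down, spirit level out through the short opening

TASK

Shut the lid of the bit compartment fully; standing open it is in the way. Then take the spirit level, which is longer than the opening it lies under, out of the blue box by tilting it, and finish while holding it in the gripper, level (horizontal), a good 10 cm above the top of the box. Do not disturb the two paint bottles or the green spool.

Things in the scene. Friction and masses are not known exactly. Their poses are not given: they have to be found in the camera images.
- box: Blue box fixed to the bench, 152 (x) x 368 (y) x 68 high, walls and floor 6 thick, z up. Origin on the bench below the middle of the long trough. Trough inside: x -70..70, y -130..130, floor 6 and wall tops 68 above the bench; open at the top only from y -130 to +58 (188 long). Beyond the partition at y -133 is the bit compartment, y -136 to -226, with the hinged lid.
- cover_edge (a point): Middle of the top of the edge of the white cover plate, box frame (0, 58, 73). The cover is fixed on the walls from box y +58 to +136; 5 thick, underside 68 and top 73 above the bench.
- lid (a joint): Grey lid, orange tab at the free edge, 152 x 96 x 5, 80 g. Hinge axis along box x, on top of the partition. 0 = shut, flat over the bit compartment towards box -y; pi/2 = upright; starts at 1.7 to 1.95, leaning over the trough (+y). Stiff hinge (0.06 N m, no spring or latch) stays where it is put: push it over towards -y and press it down. Fully shut: under 0.06 rad.
- lid_hinge (a point): Middle of the lid's hinge axis, box frame (0, -133, 68). When shut the lid's top is 73 above the bench.
- lid_edge (a point): Middle of the lid's free edge, 99 from the hinge axis.
- level: Slim spirit level, white bar, orange ends, green vial in the middle of its top; 230 long (its y) x 20 wide (x) x 22 tall (z), about 180 g, centre of mass at mid-length. Origin in the middle of its underside. Lies loose on the trough floor, its y within 0.06 rad of box y, its +y end 49 to 65 under the white cover.
- level_end_a (a point): Centre of the level's +y end face (under the cover at the start), 115 from its middle, 11 above its underside.
- level_end_b (a point): Centre of the level's -y end face (towards the lid), 115 from its middle, 11 above its underside.
- paint_red: Bystander: loose red paint bottle with white nozzle, 25 diameter x 94 tall, on the bench beyond the box. Origin at its underside.
- paint_yellow: Bystander: loose yellow paint bottle, same size, beyond the box. Origin at its underside.
- spool: Bystander: loose green spool lying flat, 56 diameter x 30 high, on the bench off the covered end of the box. Origin at its underside.

How it is judged (in metres and radians):
On the way, in this order (a step that is already met when the one before it is completed fails the run):
1. the lid of the bit compartment is fully shut (value of joint lid below 0.06 rad), for 0.2 s.
2. both ends of the level are out and well above the box (height (world z) of each of level_end_a, level_end_b above 0.15 m), for 0.2 s.
At the end, for the whole second after the job is handed in: The lid is shut (joint under 0.06 rad); the level is gripped by the fingers (over 2 N), still (under 0.03 m/s), horizontal within 10 degrees, both ends more than 150 mm above the bench (77 mm above the box's top), not touching the box (all of step 2 and value of joint lid below 0.06 rad and angle between level's own y axis and vertical between 1.39 and 1.75 rad and contact force between the fingers and level above 2 N and contact force between level and box below 0.05 N and linear speed of level below 0.03 m/s); the arm keeps its last pose, push and grip.
It fails at once if the paint_red is moved more than 30 mm or tipped over (distance of paint_red from where it was at the start of the episode above 0.03 m or angle between paint_red's own z axis and vertical above 0.5 rad).
It fails at once if the paint_yellow is moved more than 30 mm or tipped over (distance of paint_yellow from where it was at the start of the episode above 0.03 m or angle between paint_yellow's own z axis and vertical above 0.5 rad).
It fails at once if the spool is moved more than 30 mm or tipped over (distance of spool from where it was at the start of the episode above 0.03 m or angle between spool's own z axis and vertical above 0.5 rad).
It also fails if it takes over 53 s, if anything falls off the work surface, if the arm or the gripper's body presses on something with over 40 N, if the wrist force passes 120 N, or if a joint passes its speed limit or range.

ROBOT

A 6-joint arm with a two-finger parallel gripper is mounted at the origin on the work surface. World frame = base frame: x ahead of the robot, y to its left, z up, the work surface at z = 0. Lengths are in mm, angles in rad, forces in N, time in s.
With the tool pointing down it reaches from about 300 to 750 mm from the base axis. Payload 8.5 kg.
Tool frame: the origin (TCP) lies midway between the tips of the shut fingers; the grasp point (between the pads) lies 19 mm behind it; y points along the fingers, x is the direction in which the jaws open and shut, and the axes are right-handed (so a half turn about y gives the same grasp; the last joint's range is limited). The gripper opens to 88 mm and grips with 3 to 60 N. Pads are 18 mm wide; open, the fingers measure 123 mm over their backs; the gripper's body (75 mm by 187 mm) begins 45 mm behind the grasp point.
Start: joints at [-1.348, 0.381, 1.297, -0, 1.464, -0.215], TCP at [233.163, -498.112, 238.748] pointing down, gripper open.
Joint ranges: [-3.11, 3.11], [-0.89, 2.33], [0.22, 2.48], [-1.42, 4.56], [0.17, 2.85], [-2.88, 2.88]. Speed limits (rad/s): [2.39, 2.39, 3.14, 3.14, 3.14, 3.14].

INTERFACE

Orientations are given as a 3x3 rotation matrix whose columns are the frame's x, y, z axes.
In Python, from rig import readout, optics, r gives the robot as it stands.
- The arm moves only by the tool send_rows, never from a script. Its argument "moves" is a list of rows, each an object of numbers: "dx", "dy", "dz": the shift along the world's x, y, z as a fraction of full scale; "turn": the turn about the world's z as a fraction of full scale; "claw": the gripper command: -1 is shut, 1 is fully open, values between are in proportion. A call has 1 to 5 rows; each row shifts and turns the commanded pose from where the row before left it; what a row does not reach is not made up. Full scale, the value 1, is 0.5 m for a shift and pi rad for a turn. A row lasts 1/8 s, in which the tool goes at most 62.5 mm and 10.7 degrees, less where a joint would pass 70% of its speed; a pose out of reach is approached as far as the arm can. A call with a number of a shift or a turn outside -1 to 1 is refused whole. A call with a gripper value outside its range is refused whole. The fingers move at their own pace and stop on an object; "force" is the grip in N (left out, the last holds). Time passes only in rows, so rows that do not move let the fingers close. It gives the time, the measured TCP pose, the force and the opening at its end, in the units of the state.
- readout.get_state(): the state, without advancing time (a new reading comes with each control period).
- optics.grab_frame(name): name is "scene" or "top" or "wrist"; returns a dict with "pixels" (480x640x3 uint8, red, green, blue), "depth" (480x640 float32, mm along the optical axis (not along the pixel's ray), 0 where there is no reading), "mtx" (3x3 intrinsics, pixels), "R" (3x3) and "t" (3): a world point X has camera coordinates R X + t. Camera axes: x right, y down, z forward; pixel columns grow to the right and rows downward; lengths in mm; the calibration is good to about 2 mm. A picture is of the moment at which its call begins.
- r.hand_in(): hands the job in, once; it reports no verdict.
The state is a dict: "time_s": time; "joint_positions": joint angles; "joint_velocities": joint speeds; "effort": joint torques, N m; "ee_pos": TCP position; "ee_rot": TCP orientation; "wrist_force": force on the tool from outside, world axes, zero at the start; "ft_torque": the same for the moment, N m; "grip_width": opening from 0.0 (shut) to 1.0 (fully open).
Only numpy, scipy, OpenCV 4.12 (cv2) and the standard library are available. Lean on these libraries where they do the work, as an engineer would, in place of code of your own. Each camera call takes 0.05 s, during which the arm holds its last target. There are 200 camera calls.

## Working session

There is one attempt and no reset: what is moved stays moved. The work goes in short steps, Python scripts to look and compute and a tool call to move; the robot and the scene stay as the last step left them, time stands still between calls to the robot, and variables do not carry over. Pictures are saved under pics/ and viewed, about 8 in all and at most 12, crops included, and the job is handed in when it is done.

Besides the shell and the picture viewer there is one more tool, called as name([rows], argument=value, ...), one row to a line, values as JSON. send_rows: Moves the arm, as the interface text tells. Shift numbers are shares of 0.5 m and turn numbers shares of pi rad, none past 1 either way. Its arguments: {"type":"object","properties":{"moves":{"type":"array"},"force":{"type":"number"}},"required":["moves"]}

```bash
ls; mkdir -p pics
cat > h.py <<'E'
import numpy as np, cv2
from rig import readout, optics, r
def grab(n):
    f=optics.grab_frame(n); f['R']=np.array(f['R']); f['t']=np.array(f['t']); f['mtx']=np.array(f['mtx']); return f
def cloud(f):
    d=f['depth'].astype(float); v,u=np.mgrid[0:480,0:640]; K=f['mtx']
    c=np.stack([(u-K[0,2])/K[0,0]*d,(v-K[1,2])/K[1,1]*d,d],-1)
    return (c-f['t'])@f['R']
def save(f,n): cv2.imwrite('pics/'+n,cv2.cvtColor(f['pixels'],cv2.COLOR_RGB2BGR))
E
python3 - <<'E'
from h import *
for n in('top','scene'):
    f=grab(n); save(f,n+'1.png'); np.savez('/tmp/'+n,**f); print(n,f['mtx'].tolist(),(-f['R'].T@f['t']).round())
s=readout.get_state(); print(s['ee_pos'],np.array(s['ee_rot']).round(2).tolist(),s['grip_width'],s['time_s'])
E
```

```text
pics
top [[592.9356029334649, 0.0, 326.2380946532141], [0.0, 592.9356029334649, 248.82607251666423], [0.0, 0.0, 1.0]] [ 511.   94. 1225.]
scene [[600.4578709558051, 0.0, 308.58748366910874], [0.0, 600.4578709558051, 233.9447612609718], [0.0, 0.0, 1.0]] [1023. -552.  921.]
[ 233.10433466 -497.90227369  238.21256002] [[0.42, -0.0, 0.91], [-0.91, 0.0, 0.42], [-0.0, -1.0, 0.0]] 1.0006333103480753 0.1
```

View pics/top1.png

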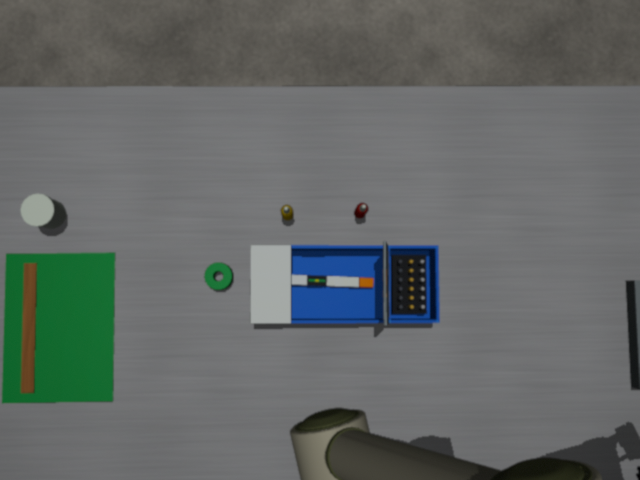

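View pics/scene1.png

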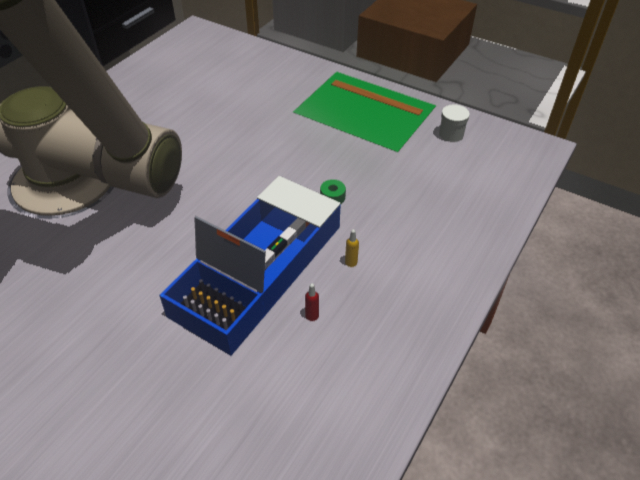

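The top view shows the box along world y: white cover at px (270,285), open lid at column 385, level from (292,281) to (373,283), bottles at (287,212) and (361,210), spool at (219,277). The scene view confirms the lid leans over the trough. Next I measure the box, lid and level.

```bash
cat > meas.py <<'E'
from h import *
f=dict(np.load('/tmp/top.npz')); P=cloud(f); px=f['pixels']; hsv=cv2.cvtColor(px,cv2.COLOR_RGB2HSV); H,S,V=[hsv[...,i].astype(int) for i in range(3)]
X,Y,Z=P[...,0],P[...,1],P[...,2]
v,u=np.mgrid[0:480,0:640]
reg=(u>240)&(u<450)&(v>235)&(v<335)
def rect(m,n):
    q=P[m][:,:2].astype(np.float32); rc=cv2.minAreaRect(q); print(n,m.sum(),'c',np.round(rc[0],1),'sz',np.round(rc[1],1),'ang',round(rc[2],2),'z',np.round(np.percentile(P[m][:,2],[5,50,95]),1)); return rc
rect(reg&(S<60)&(V>120)&(Z>66)&(Z<80)&(u<300),'cover')
rect(reg&(Z>62)&(Z<80)&(u>240),'rim+cover')
lid=reg&(Z>85); rect(lid,'lid')
q=P[lid]; i=q[:,2]>np.percentile(q[:,2],70); print('lid top y,z',q[i].mean(0).round(1), 'low',q[~i].mean(0).round(1), q[:,2].max())
lev=reg&(Z>18)&(Z<36)&(u>292)&(u<376)&(v>270)&(v<295)&~((H>105)&(H<130)&(S>120)); rect(lev,'level')
for n,m in(('orange',reg&(H<18)&(S>150)&(u>350)&(u<380)&(Z<40)),('vial',(H>35)&(H<85)&(S>120)&reg),('spool',(H>50)&(H<85)&(S>120)&(u>200)&(u<236)&(v>255)&(v<300)),('bottles',(Z>40)&(v>195)&(v<225)&(u>270)&(u<380))):
    rect(m,n)
bl=P[(Z>40)&(v>195)&(v<225)&(u>270)&(u<380)]
for s in(bl[:,1]>100,bl[:,1]<100): print('bottle',bl[s].mean(0).round())
E
python3 meas.py
```

```text
cover 3095 c [530.5 167. ] sz [ 76.2 149.6] ang 89.58 z [69.1 72.7 76.3]
rim+cover 4373 c [528.7  21.4] sz [368.1 151.2] ang 89.28 z [65.3 71.7 75.9]
lid 482 c [506. -15.] sz [130.5 175.7] ang 33.9 z [  94.3  163.5 1224.9]
lid top y,z [514.6  37.5 787.1] low [526.7 -48.2 143.6] 1224.8909910365387
level 782 c [535.5  43.5] sz [162.6  20.3] ang 87.14 z [23.6 27.6 31.4]
orange 114 c [531.5 -22.9] sz [24.8 16.3] ang 89.01 z [23.9 27.5 31.6]
vial 54 c [536.7  78. ] sz [32.4  8.1] ang 89.02 z [24.8 28.5 31.7]
spool 522 c [543.  196.7] sz [207.9  52.5] ang 86.92 z [24.7 29.4 33.4]
bottles 281 c [638.   88.5] sz [142.2 210.3] ang 53.3 z [46.7 64.5 95.6]
bottle [673. 135.  68.]
bottle [665.  -7. 139.]
```

Box origin is about world (529.5, 69.5), yaw about -0.012 rad. Hinge is at y≈-63 and the cover edge at y≈127. The level's middle is at (537, 77) with yaw about -0.05; all sizes and heights match the given ones. I'll move to the +y side of the lid with the fingers shut.

send_rows([
  {"dx": 0.06, "dy": 0.1, "turn": 0.036, "claw": -1},
  {"dx": 0.06, "dy": 0.1, "turn": 0.036, "claw": -1},
  {"dx": 0.06, "dy": 0.1, "turn": 0.036, "claw": -1},
  {"dx": 0.06, "dy": 0.1, "turn": 0.036, "claw": -1},
  {"dx": 0.06, "dy": 0.1, "turn": 0.036, "claw": -1},
])

```text
$.moves[0]: bad value
```

send_rows([
  {"dx": 0.06, "dy": 0.1, "turn": 0.036, "claw": -1},
  {"dx": 0.06, "dy": 0.1, "turn": 0.036, "claw": -1},
  {"dx": 0.06, "dy": 0.1, "turn": 0.036, "claw": -1},
  {"dx": 0.06, "dy": 0.1, "turn": 0.036, "claw": -1},
  {"dx": 0.06, "dy": 0.1, "turn": 0.036, "claw": -1},
])

```text
$.moves[0]: bad value
```

send_rows([
  {"dx": 0.06, "dy": 0.1, "dz": 0, "turn": 0.036, "claw": -1},
  {"dx": 0.06, "dy": 0.1, "dz": 0, "turn": 0.036, "claw": -1},
  {"dx": 0.06, "dy": 0.1, "dz": 0, "turn": 0.036, "claw": -1},
  {"dx": 0.06, "dy": 0.1, "dz": 0, "turn": 0.036, "claw": -1},
  {"dx": 0.06, "dy": 0.1, "dz": 0, "turn": 0.036, "claw": -1},
])

```text
time_s: 0.72
ee_pos: [383.7, -246.3, 238.6]
ee_rot: [[0.845, -0.0, 0.535], [-0.535, 0.0, 0.845], [-0.0, -1.0, 0.0]]
wrist_force: [0.3, -1.2, 0.5]
grip_width: 0.457
```

send_rows([
  {"dx": 0.058, "dy": 0.1, "dz": 0, "turn": 0.035, "claw": -1},
  {"dx": 0.058, "dy": 0.1, "dz": 0, "turn": 0.035, "claw": -1},
  {"dx": 0.058, "dy": 0.1, "dz": 0, "turn": 0.035, "claw": -1},
  {"dx": 0.058, "dy": 0.1, "dz": 0, "turn": 0.035, "claw": -1},
  {"dx": 0.058, "dy": 0.1, "dz": 0, "turn": 0.035, "claw": -1},
])

```text
time_s: 1.35
ee_pos: [528.8, 3.8, 238.6]
ee_rot: [[1.0, -0.0, 0.014], [-0.014, 0.0, 1.0], [-0.0, -1.0, 0.0]]
wrist_force: [0.2, -1.5, 1.5]
grip_width: 0.005
```

Run:
```python
from h import *
f=grab('scene'); P=cloud(f); save(f,'scene2.png'); np.savez('/tmp/scene2',**f)
px=f['pixels'].astype(int); Z=P[...,2]
hsv=cv2.cvtColor(f['pixels'],cv2.COLOR_RGB2HSV)
v,u=np.mgrid[0:480,0:640]
m=(u>195)&(u<265)&(v>215)&(v<290)&(hsv[...,1]<60)&(Z>75)&(Z<175)&(P[...,1]>-80)&(P[...,1]<0)&(abs(P[...,0]-529)<70)
q=P[m]; 
for z0 in range(80,175,15):
    s=q[abs(q[:,2]-z0)<4]; print(z0,len(s),s.mean(0).round(1) if len(s) else '')
```

```text
80 206 [531.5 -59.3  80. ]
95 205 [529.2 -56.4  95.1]
110 214 [532.  -53.7 110. ]
125 234 [529.  -50.9 125.1]
140 231 [528.6 -48.2 140. ]
155 151 [532.  -45.8 155.1]
170 59 [516.8 -43.5 167.1]
```

View pics/scene2.png

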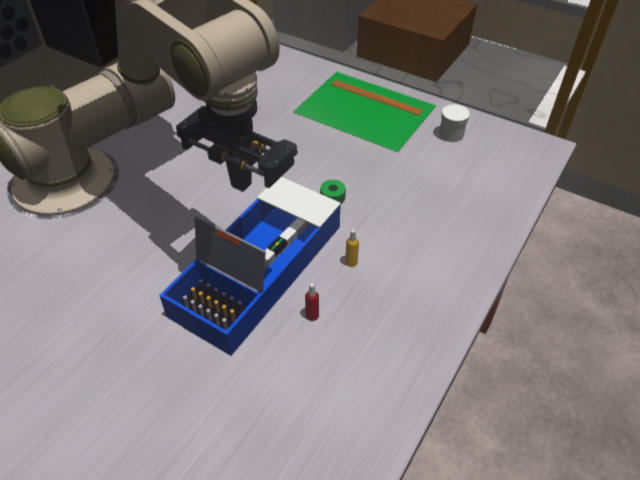

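The gripper body's wide side lies along x. The lid leans at about 1.76 rad with its edge at y≈-43, z≈167, and the fingers are on its +y side. I'll go down and push it over.

send_rows([
  {"dx": 0, "dy": 0, "dz": -0.095, "turn": 0, "claw": -1},
  {"dx": 0, "dy": 0, "dz": -0.095, "turn": 0, "claw": -1},
  {"dx": 0, "dy": -0.06, "dz": 0, "turn": 0, "claw": -1},
  {"dx": 0, "dy": -0.06, "dz": 0, "turn": 0, "claw": -1},
  {"dx": 0, "dy": -0.06, "dz": 0, "turn": 0, "claw": -1},
])

```text
time_s: 2.02
ee_pos: [527.8, -88.7, 143.3]
ee_rot: [[1.0, -0.001, 0.018], [-0.018, 0.001, 1.0], [-0.001, -1.0, 0.001]]
wrist_force: [0.4, 1.8, 0.8]
grip_width: 0.006
```

send_rows([
  {"dx": 0, "dy": -0.05, "dz": 0, "turn": 0, "claw": -1},
  {"dx": 0, "dy": -0.02, "dz": -0.05, "turn": 0, "claw": -1},
  {"dx": 0, "dy": -0.01, "dz": -0.05, "turn": 0, "claw": -1},
  {"dx": 0, "dy": 0, "dz": -0.03, "turn": 0, "claw": -1},
  {"dx": 0, "dy": 0, "dz": 0, "turn": 0, "claw": -1},
])

```text
time_s: 2.65
ee_pos: [527.7, -127.7, 78.0]
ee_rot: [[1.0, -0.002, 0.018], [-0.018, 0.001, 1.0], [-0.002, -1.0, 0.001]]
wrist_force: [0.8, 0.0, 0.6]
grip_width: 0.004
```

send_rows([
  {"dx": 0, "dy": -0.02, "dz": -0.004, "turn": 0, "claw": -1},
  {"dx": 0, "dy": 0, "dz": -0.004, "turn": 0, "claw": -1},
  {"dx": 0, "dy": 0, "dz": -0.003, "turn": 0, "claw": -1},
  {"dx": 0, "dy": 0, "dz": 0, "turn": 0, "claw": -1},
])

```text
time_s: 3.15
ee_pos: [528.3, -138.1, 73.5]
ee_rot: [[1.0, 0.0, 0.018], [-0.018, -0.0, 1.0], [0.0, -1.0, -0.0]]
wrist_force: [0.2, -0.2, 1.0]
grip_width: 0.002
```

send_rows([
  {"dx": 0, "dy": 0, "dz": -0.004, "turn": 0, "claw": -1},
  {"dx": 0, "dy": 0, "dz": -0.002, "turn": 0, "claw": -1},
  {"dx": 0, "dy": 0, "dz": 0, "turn": 0, "claw": -1},
])

```text
time_s: 3.52
ee_pos: [528.4, -138.1, 73.0]
ee_rot: [[1.0, 0.002, 0.017], [-0.017, -0.001, 1.0], [0.002, -1.0, -0.001]]
wrist_force: [-8.0, 2.0, 25.3]
grip_width: 0.003
```

The force rose to 25 N with the tips at z=73, so the lid is shut. Now I'll lift off and go above the level's middle with the fingers open about 55 mm.

send_rows([
  {"dx": 0, "dy": 0, "dz": 0.08, "turn": 0, "claw": 0.25},
  {"dx": 0.005, "dy": 0.08, "dz": 0.06, "turn": -0.003, "claw": 0.25},
  {"dx": 0.005, "dy": 0.12, "dz": 0, "turn": -0.004, "claw": 0.25},
  {"dx": 0.004, "dy": 0.12, "dz": 0, "turn": -0.004, "claw": 0.25},
  {"dx": 0.004, "dy": 0.11, "dz": 0, "turn": 0, "claw": 0.25},
])

```text
time_s: 4.15
ee_pos: [536.9, 79.0, 140.4]
ee_rot: [[0.999, 0.0, 0.052], [-0.052, 0.0, 0.999], [0.0, -1.0, 0.0]]
wrist_force: [1.2, -0.1, 0.4]
grip_width: 0.548
```

send_rows([
  {"dx": 0, "dy": 0, "dz": 0, "turn": 0, "claw": 0.25},
])

```text
time_s: 4.28
ee_pos: [536.6, 80.2, 140.3]
ee_rot: [[0.999, -0.0, 0.047], [-0.047, 0.0, 0.999], [-0.0, -1.0, 0.0]]
wrist_force: [-0.3, -0.2, -0.5]
grip_width: 0.623
```

Run:
```python
from h import *
s=readout.get_state(); print(s['ee_pos'],s['grip_width'],s['wrist_force'])
f=grab('top'); P=cloud(f); Y,Z=P[...,1],P[...,2]; np.savez('/tmp/top2',**f)
v,u=np.mgrid[0:480,0:640]
m=(abs(P[...,0]-529)<65)&(Y<-75)&(Y>-155)&(Z>50)&(Z<150)
q=P[m]; print('lid',m.sum(),np.polyfit(q[:,1],q[:,2],1),np.median(q[:,2]))
w=grab('wrist'); Q=cloud(w); save(w,'wrist1.png')
m=(Q[...,2]>20)&(Q[...,2]<34)&(abs(Q[...,0]-537)<35)&(Q[...,1]>-60)&(Q[...,1]<125)&(w['pixels'].min(-1)>90)
for y0 in range(-40,130,20):
    k=Q[m&(abs(Q[...,1]-y0)<6)]; print(y0,len(k),k[:,0].min().round(1) if len(k) else '',k[:,0].max().round(1) if len(k) else '')
```

```text
[536.60518911  80.19569035 140.26471203] 0.623304106620145 [-0.34119316 -0.15879465 -0.53299147]
lid 2717 [-1.11932189e-03  7.24276923e+01] 72.58668157225738
-40 0  
-20 0  
0 271 523.4 542.9
20 336 523.6 543.7
40 344 524.8 544.5
60 92 525.9 545.0
80 0  
100 283 528.5 547.8
120 404 528.7 548.5
```

View pics/wrist1.png

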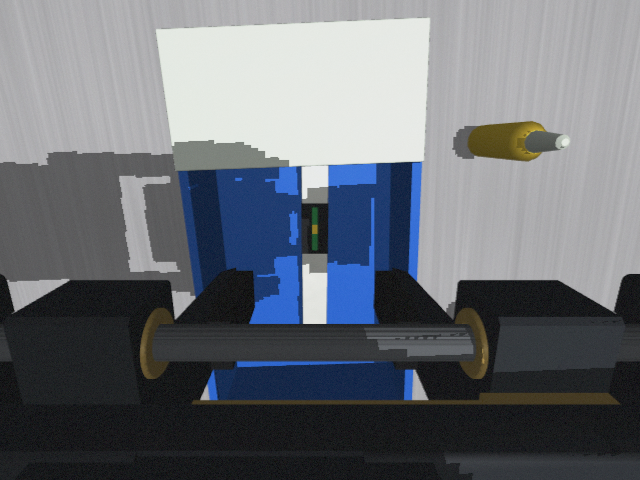

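The lid is flat (median z 72.6, slope ~0). The wrist view shows the level (vial at px 315,228) centred between the fingers (px 245 and 385). Its centre x is 537 at y≈80, which matches. I'll go down to TCP z≈12 to keep the gripper body above the walls.

send_rows([
  {"dx": 0, "dy": -0.004, "dz": -0.08, "turn": 0, "claw": 0.25},
  {"dx": 0, "dy": 0, "dz": -0.08, "turn": 0, "claw": 0.25},
  {"dx": 0, "dy": 0, "dz": -0.07, "turn": 0, "claw": 0.25},
  {"dx": 0, "dy": 0, "dz": -0.026, "turn": 0, "claw": 0.25},
  {"dx": 0, "dy": 0, "dz": 0, "turn": 0, "claw": 0.25},
])

```text
time_s: 5.0
ee_pos: [537.3, 74.1, 12.2]
ee_rot: [[0.999, -0.001, 0.053], [-0.053, -0.0, 0.999], [-0.001, -1.0, -0.0]]
wrist_force: [-0.2, -0.2, 1.2]
grip_width: 0.626
```

send_rows([
  {"dx": 0, "dy": 0, "dz": 0, "turn": 0, "claw": -1},
  {"dx": 0, "dy": 0, "dz": 0, "turn": 0, "claw": -1},
  {"dx": 0, "dy": 0, "dz": 0, "turn": 0, "claw": -1},
  {"dx": 0, "dy": 0, "dz": 0, "turn": 0, "claw": -1},
  {"dx": 0, "dy": 0, "dz": 0, "turn": 0, "claw": -1},
], force=20)

```text
time_s: 5.62
ee_pos: [537.3, 74.9, 12.6]
ee_rot: [[0.999, 0.0, 0.052], [-0.052, -0.0, 0.999], [0.0, -1.0, -0.0]]
wrist_force: [-0.9, -0.5, 3.1]
grip_width: 0.227
```

The grip is 20 mm wide, as it should be. I'll lift until the cover edge tilts the level.

send_rows([
  {"dx": 0, "dy": 0, "dz": 0.03, "turn": 0, "claw": -1},
  {"dx": 0, "dy": 0, "dz": 0.03, "turn": 0, "claw": -1},
  {"dx": 0, "dy": 0, "dz": 0.016, "turn": 0, "claw": -1},
  {"dx": 0, "dy": 0, "dz": 0.01, "turn": 0, "claw": -1},
  {"dx": 0, "dy": 0, "dz": 0.01, "turn": 0, "claw": -1},
])

```text
time_s: 6.25
ee_pos: [537.1, 74.7, 60.2]
ee_rot: [[0.999, -0.0, 0.052], [-0.052, -0.0, 0.999], [-0.0, -1.0, -0.0]]
wrist_force: [2.4, -1.5, -6.5]
grip_width: 0.224
```

send_rows([
  {"dx": 0, "dy": 0, "dz": 0.01, "turn": 0, "claw": -1},
  {"dx": 0, "dy": 0, "dz": 0.01, "turn": 0, "claw": -1},
  {"dx": 0, "dy": 0, "dz": 0, "turn": 0, "claw": -1},
])

```text
time_s: 6.62
ee_pos: [537.0, 75.0, 70.5]
ee_rot: [[0.999, -0.0, 0.052], [-0.052, 0.0, 0.999], [-0.0, -1.0, 0.0]]
wrist_force: [0.4, -0.1, -3.7]
grip_width: 0.228
```

Run:
```python
from h import *
f=grab('scene'); save(f,'s3.png'); i=cv2.imread('pics/s3.png')[120:360,140:400]; cv2.imwrite('pics/s3c.png',cv2.resize(i,None,fx=2.4,fy=2.4))
```

```text
(no output)
```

View pics/s3c.png

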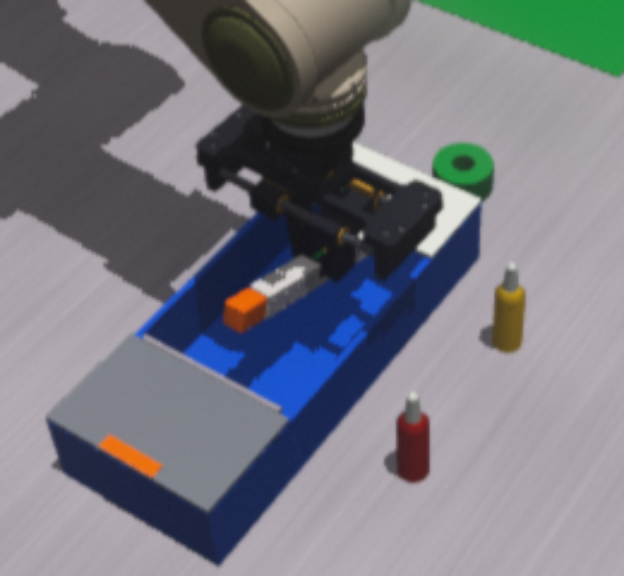

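The lid is shut and the level is held with its orange b end up at crop px (245,308). I'll measure the tilt before pulling.

```bash
cat > tilt.py <<'E'
from h import *
f=grab('scene'); P=cloud(f); h=cv2.cvtColor(f['pixels'],cv2.COLOR_RGB2HSV)
e=np.array(readout.get_state()['ee_pos'])
near=(abs(P[...,0]-e[0])<40)&(abs(P[...,1]-e[1])<150)&(P[...,2]>6)&(P[...,2]<400)
o=P[near&(h[...,0]<18)&(h[...,1]>150)&(h[...,2]>120)&(P[...,1]<e[1]-60)]
print('ee',e.round(1),'orange n',len(o), 'mean',o.mean(0).round(1),'min',o.min(0).round(1),'max',o.max(0).round(1))
t=P[near&(h[...,1]<50)&(h[...,2]>130)&(abs(P[...,0]-e[0])<14)&(P[...,2]<e[2]+70)&(P[...,1]<e[1]-20)&(P[...,1]>e[1]-95)]
if len(t)>10: print('bar',len(t),np.polyfit(t[:,1],t[:,2],1))
E
python3 tilt.py
```

```text
ee [537.1  74.9  70.3] orange n 145 mean [533.4 -21.2 113.8] min [522.  -35.6 104.3] max [541.7  -4.  120.7]
bar 121 [ -0.32602753 109.5754803 ]
```

Slope is about 0.3, the b end's underside is at ≈97 (over 73), and the a end's top is at ≈53 (under 68). I'll pull towards -y, then lift.

send_rows([
  {"dx": -0.002, "dy": -0.04, "dz": 0, "turn": 0, "claw": -1},
  {"dx": -0.002, "dy": -0.04, "dz": 0, "turn": 0, "claw": -1},
  {"dx": -0.002, "dy": -0.04, "dz": 0, "turn": 0, "claw": -1},
  {"dx": -0.002, "dy": -0.04, "dz": 0, "turn": 0, "claw": -1},
  {"dx": 0, "dy": -0.01, "dz": 0, "turn": 0, "claw": -1},
])

```text
time_s: 7.35
ee_pos: [533.3, -10.9, 70.4]
ee_rot: [[0.999, 0.0, 0.054], [-0.054, -0.0, 0.999], [0.0, -1.0, -0.0]]
wrist_force: [1.0, 0.5, -1.2]
grip_width: 0.225
```

send_rows([
  {"dx": 0, "dy": 0, "dz": 0.03, "turn": 0, "claw": -1},
  {"dx": 0, "dy": 0, "dz": 0.05, "turn": 0, "claw": -1},
  {"dx": 0, "dy": 0, "dz": 0.05, "turn": 0, "claw": -1},
  {"dx": 0, "dy": 0, "dz": 0, "turn": 0, "claw": -1},
])

```text
time_s: 7.85
ee_pos: [534.0, -9.5, 137.4]
ee_rot: [[0.999, 0.004, 0.051], [-0.051, -0.001, 0.999], [0.005, -1.0, -0.001]]
wrist_force: [0.2, 0.3, -2.2]
grip_width: 0.228
```

```bash
python3 tilt.py
```

```text
ee [533.3  -9.5 136. ] orange n 339 mean [ 528.7 -127.8  131.4] min [ 501.3 -159.3   70. ] max [552.2 -87.5 186.9]
bar 445 [  1.62908756 238.96882185]
```

The tilt of about 0.3 is kept and the level is free of the box. To make it horizontal I'll lower it across the cover and the shut lid (both tops at 73), with its middle at y≈32.

send_rows([
  {"dx": 0.002, "dy": 0.04, "dz": 0, "turn": 0, "claw": -1},
  {"dx": 0.002, "dy": 0.04, "dz": 0, "turn": 0, "claw": -1},
  {"dx": 0, "dy": 0, "dz": -0.03, "turn": 0, "claw": -1},
  {"dx": 0, "dy": 0, "dz": -0.02, "turn": 0, "claw": -1},
  {"dx": 0, "dy": 0, "dz": -0.016, "turn": 0, "claw": -1},
])

```text
time_s: 8.52
ee_pos: [535.0, 29.8, 101.4]
ee_rot: [[0.999, -0.001, 0.052], [-0.052, 0.0, 0.999], [-0.001, -1.0, 0.0]]
wrist_force: [0.5, -0.5, 0.0]
grip_width: 0.223
```

send_rows([
  {"dx": 0, "dy": 0, "dz": -0.016, "turn": 0, "claw": -1},
  {"dx": 0, "dy": 0, "dz": -0.014, "turn": 0, "claw": -1},
  {"dx": 0, "dy": 0, "dz": -0.01, "turn": 0, "claw": -1},
  {"dx": 0, "dy": 0, "dz": 0, "turn": 0, "claw": -1},
])

```text
time_s: 9.02
ee_pos: [535.1, 29.9, 81.9]
ee_rot: [[0.999, -0.0, 0.052], [-0.052, 0.0, 0.999], [-0.0, -1.0, 0.0]]
wrist_force: [0.7, 0.6, -1.2]
grip_width: 0.224
```

send_rows([
  {"dx": 0, "dy": 0, "dz": -0.003, "turn": 0, "claw": -1},
  {"dx": 0, "dy": 0, "dz": -0.003, "turn": 0, "claw": -1},
  {"dx": 0, "dy": 0, "dz": 0, "turn": 0, "claw": -1},
])

```text
time_s: 9.4
ee_pos: [535.3, 29.9, 80.3]
ee_rot: [[0.999, 0.001, 0.052], [-0.052, -0.0, 0.999], [0.001, -1.0, -0.0]]
wrist_force: [-3.5, -1.4, 8.2]
grip_width: 0.23
```

```bash
python3 tilt.py
python3 - <<'E'
from h import *
f=grab('scene'); save(f,'s4.png'); i=cv2.imread('pics/s4.png')[120:360,140:400]; cv2.imwrite('pics/s4c.png',cv2.resize(i,None,fx=2.4,fy=2.4))
E
```

```text
ee [535.3  29.9  80.4] orange n 149 mean [531.3 -68.8  94.7] min [520.4 -83.4  88.2] max [540.3 -53.9  98.6]
bar 243 [ 0.11112264 97.70551788]
```

View pics/s4c.png

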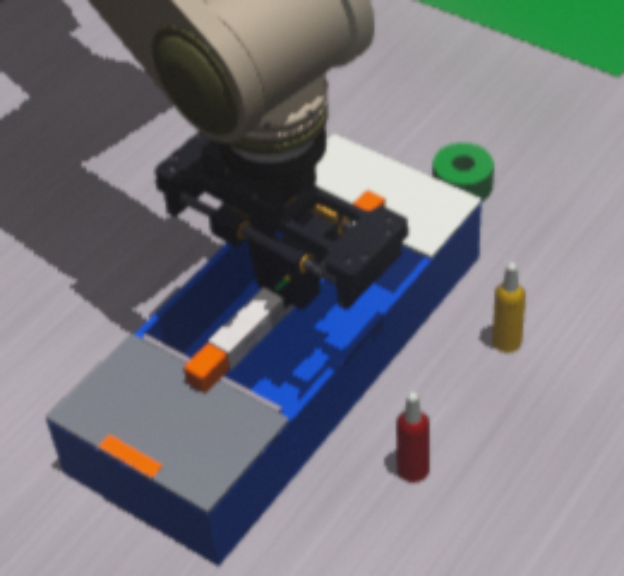

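The level lies flat across the cover (orange end px 368,203) and the lid (px 207,367), with its b-end top at ≈95 = 73+22. I'll tighten the grip and lift 135 mm.

send_rows([
  {"dx": 0, "dy": 0, "dz": 0.002, "turn": 0, "claw": -1},
  {"dx": 0, "dy": 0, "dz": 0, "turn": 0, "claw": -1},
  {"dx": 0, "dy": 0, "dz": 0.02, "turn": 0, "claw": -1},
  {"dx": 0, "dy": 0, "dz": 0.03, "turn": 0, "claw": -1},
  {"dx": 0, "dy": 0, "dz": 0.05, "turn": 0, "claw": -1},
], force=35)

```text
time_s: 10.12
ee_pos: [534.9, 30.0, 131.1]
ee_rot: [[0.999, -0.001, 0.052], [-0.052, 0.0, 0.999], [-0.001, -1.0, 0.0]]
wrist_force: [-0.5, 0.5, -2.1]
grip_width: 0.225
```

send_rows([
  {"dx": 0, "dy": 0, "dz": 0.06, "turn": 0, "claw": -1},
  {"dx": 0, "dy": 0, "dz": 0.06, "turn": 0, "claw": -1},
  {"dx": 0, "dy": 0, "dz": 0.05, "turn": 0, "claw": -1},
  {"dx": 0, "dy": 0, "dz": 0, "turn": 0, "claw": -1},
  {"dx": 0, "dy": 0, "dz": 0, "turn": 0, "claw": -1},
])

```text
time_s: 10.75
ee_pos: [534.7, 30.0, 214.5]
ee_rot: [[0.999, -0.001, 0.052], [-0.052, 0.0, 0.999], [-0.001, -1.0, 0.0]]
wrist_force: [0.1, 0.3, -2.4]
grip_width: 0.224
```

send_rows([
  {"dx": 0, "dy": 0, "dz": 0, "turn": 0, "claw": -1},
  {"dx": 0, "dy": 0, "dz": 0, "turn": 0, "claw": -1},
  {"dx": 0, "dy": 0, "dz": 0, "turn": 0, "claw": -1},
])

```text
time_s: 11.12
ee_pos: [535.1, 29.9, 214.9]
ee_rot: [[0.999, -0.001, 0.052], [-0.052, 0.0, 0.999], [-0.001, -1.0, 0.0]]
wrist_force: [0.0, 0.1, -1.0]
grip_width: 0.225
```

Run:
```python
from h import *
f=grab('scene'); P=cloud(f); h=cv2.cvtColor(f['pixels'],cv2.COLOR_RGB2HSV); save(f,'s5.png')
i=cv2.imread('pics/s5.png')[60:360,100:400]; cv2.imwrite('pics/s5c.png',cv2.resize(i,None,fx=2,fy=2))
m=(h[...,0]<18)&(h[...,1]>150)&(h[...,2]>110)&(abs(P[...,0]-534)<30)&(P[...,2]>150)&(P[...,2]<260)
o=P[m]
for n,k in(('b',o[:,1]<-20),('a',o[:,1]>80)): print(n,k.sum(),np.median(o[k],0).round(1),np.percentile(o[k],[3,97],axis=0).round(1).tolist() if k.sum() else '')
g=grab('top'); P=cloud(g); Y,Z=P[...,1],P[...,2]
q=P[(abs(P[...,0]-529)<65)&(Y<-95)&(Y>-155)&(Z>50)&(Z<150)]; print('lid',np.polyfit(q[:,1],q[:,2],1),np.median(q[:,2]))
```

```text
b 177 [531.3 -69.7 229.8] [[521.0, -81.8, 226.6], [539.2, -55.2, 232.5]]
a 0 [nan nan nan] 
lid [3.57943570e-03 7.32274001e+01] 72.76152044146548
  return _methods._mean(a, axis=axis, dtype=dtype,
  ret = um.true_divide(
```

View pics/s5c.png

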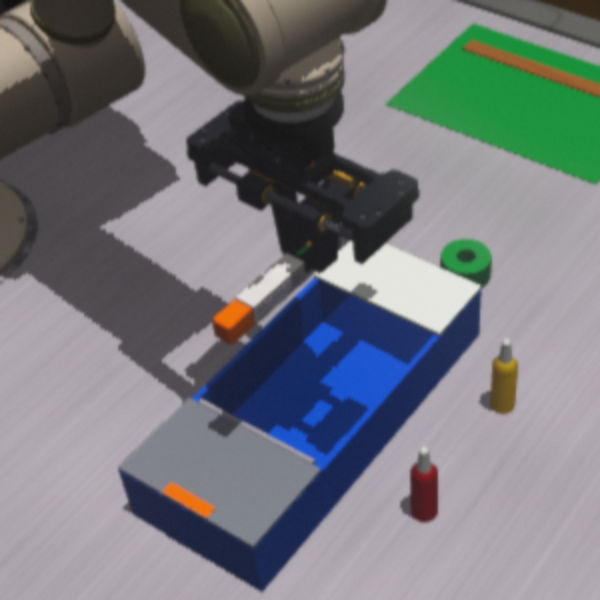

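The level is held horizontal. The b-end top is at 229.8, against 229.5 expected for a level bar. The lid is flat, and the bottles and spool haven't moved.

```bash
python3 -c "
from h import *
print(r.hand_in()); s=readout.get_state(); print(s['time_s'],s['ee_pos'],s['grip_width'])"
```

```text
the job is handed in; nothing more can be done
None
the job is handed in; nothing more can be done
```

The lid is shut, and I handed the job in with the level held horizontal in the gripper, well above the box. `hand_in()` gives no verdict, so this rests on my own checks.

**What I did:** I pushed the lid over with the shut fingers and pressed it down, and the force rose to 25 N at z = 73. I gripped the level at its middle and lifted until the cover's edge tilted it (slope about 0.3), then drew it out towards -y. To make it horizontal I set it down across the cover and the shut lid, tightened the grip to 35 N, and lifted it.

**Last checks at 11.1 s, before handing in:**
- **Lid:** flat, with its top at 72.8 mm and a slope of about 0.004.
- **Level:** the -y end's top was at 229.8 mm, against 229.5 mm expected if it is horizontal. That puts the underside about 207 mm above the bench, roughly 135 mm above the top of the box.
- **Grip:** the opening was 19.8 mm, matching the level's 20 mm width.
- **Bottles and spool:** they look unmoved in the picture, but I did not measure them again.

The +y end was hidden behind the gripper in the last picture, so its height is inferred from the other end and the grip. My last state read, made after handing in, was refused, so there is no reading from the judged second itself.

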